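# Clip a laser tube into its fork clip and test the interlock

## Robot

A 6-joint arm with a two-finger parallel gripper is mounted at the origin on the work surface. World frame = base frame: x ahead of the robot, y to its left, z up, the work surface at z = 0. Lengths are in mm, angles in rad, forces in N, time in s.
With the tool pointing down it reaches from about 350 to 775 mm from the base axis. Payload 7.3 kg.
Tool frame: the origin (TCP) lies between the finger pads; the fingertips stand 17 mm ahead of it and the grasp point (between the pads) lies 2 mm behind it (arm.finger_overhang is the distance from the TCP to the fingertips, in mm); z points along the fingers, y is the line along which they close (so a half turn about z gives the same grasp; the last joint's range is limited). The gripper opens to 92 mm and grips with 3 to 60 N. Pads are 19 mm wide; open, the fingers measure 130 mm over their backs; the gripper's body (75 mm by 190 mm) begins 47 mm behind the grasp point.
Start: joints at [-1.49, 0.342, 1.524, -0, 1.275, -0.146], TCP at [118.073, -511.568, 243.741] pointing down, gripper open.
Joint ranges: [-2.53, 2.53], [-0.77, 2.02], [0.04, 2.7], [-1, 4.14], [0.28, 2.66], [-3.11, 3.11]. Speed limits (rad/s): [2.57, 2.57, 3.14, 3.14, 3.14, 3.14].

## Interface

Orientations are given as a unit quaternion [w, x, y, z].
In Python, from rig import arm gives the robot as it stands. The module is installed in compiled form; this text tells all that it offers.
- The arm moves only by the shell command python3 -m creep 'ROWS'. ROWS is JSON, a list of rows, each a list of 7 numbers: the shift along the tool's x, y, z in cm, then the turn, a rotation vector about the tool's x, y, z in rad, then the opening, from 0 (shut) to 1 (fully open). In form: [[x, y, z, rx, ry, rz, hand], ...]. A call has 1 to 12 rows; each row is the pose to reach, as a shift and turn from the pose commanded when the call began, along the tool's axes at that moment; what a row does not reach only later rows make up. A row lasts 1/12 s, in which the tool goes at most 41.7 mm and 7.16 degrees, less where a joint would pass 70% of its speed; a pose out of reach is approached as far as the arm can. A call with a gripper value outside its range is refused whole. The fingers move at their own pace and stop on an object; the grip force is fixed at half the most. Time passes only in rows, so rows that repeat a pose let the fingers close. It gives the time, the measured TCP pose, the force, the opening and the grip force at its end, in the units of the state.
- arm.get_obs(): the state, without advancing time (a new reading comes with each control period).
- arm.snapshot(name): name is "side" or "top" or "wrist"; returns a dict with "color" (480x640x3 uint8, red, green, blue), "fx", "fy", "cx", "cy" (pixels), "distortion" ([k1, k2, p1, p2, k3] as OpenCV has them; the pictures are not rectified), "R" (3x3) and "t" (3): a world point X has camera coordinates R X + t. Camera axes: x right, y down, z forward; pixel columns grow to the right and rows downward; lengths in mm; the calibration is good to about 2 mm. A picture is of the moment at which its call begins. There is no depth.
- arm.sign_off(): hands the job in; it is judged then, once.
The state is a dict: "clock": time; "q": joint angles; "joint_velocities": joint speeds; "joint_efforts": joint torques, N m; "eef_pos": TCP position; "eef_rot": TCP orientation; "ft_force": force on the tool from outside, world axes, zero at the start; "wrist_torque": the same for the moment, N m; "gripper_width": finger opening in mm; "gripper_force": force on a finger pad.
Only numpy, scipy, OpenCV 4.12 (cv2) and the standard library are available. Lean on these libraries where they do the work, as an engineer would, in place of code of your own. Each camera call takes 0.05 s, during which the arm holds its last target. There are 200 camera calls.

## Task

Draw the laser tube out of its storage dock by its square rear cap, lay it down on the bench and let go, then take it again by the middle and press it down past the sprung jaw until it sits fully home in the two-fork clip, with its thin nose towards the ring on the stand and the jaw closed over it. Then test the interlock: press the button on the white box so that its lever drops, and lift the lever back up until it stays up by itself. Leave the lens, the bottle and the meter where they stand.

Things in the scene. Friction and masses are not known exactly. Their poses are not given: they have to be found in the camera images.
- tube: Laser tube, aluminium, 164 mm long. Round body 24 mm thick (x -58 to +58 mm), square 26 x 26 mm rear cap (x -82 to -58) and front cap (x +58 to +70), thin nose 14 mm thick (x +70 to +82). x: along the tube to the nose; origin 13 mm below the axis, at the body's middle. Starts lying on the bench in the dock, nose inwards; the rear cap and about 16 mm of the body stick out. It cannot roll.
- tube_mid (a point): Point on the tube's axis at the middle of the round body; axes as the tube's.
- tube_nose (a point): Point on the tube's axis at the end of the nose, 82 mm from tube_mid.
- dock: Storage dock, fixed: grey walls, pale see-through roof, 135 mm long (x -60 to +75 mm), 64 mm wide, 42 mm high. Its tunnel is 40 mm wide and 36 mm high, has the bench as floor and is open only at -x. Origin on the bench on the tunnel's centre line; x runs into the tunnel.
- dock_mouth (a point): Centre of the tunnel's open end, 13 mm above the bench.
- clip_seat (a point): Place of tube_mid when home in the fork clip, 60 mm above the bench, midway between two forks at y = -40 and +40 mm (each 14 mm thick along y; the tube's caps go outside them). y: the tube's line, nose to -y. Each fork has a seat 48 mm above the bench, at -x a tall prong (inner face x = -12.5 mm, 82 mm high, flared out above to 100 mm), at +x the jaw. Between the forks it is free above 25 mm.
- clip: Fork clip stand, fixed: base plate 70 mm wide (x), 12 mm thick, y -150 to +70 mm, with the two forks and, at y = -135 mm, an upright black ring 39 mm across (top 80 mm above the bench) that the tube's nose must face. Origin on the bench under clip_seat, same axes.
- jaw (a joint): Sprung steel jaw of the clip, a plate with a roller of 8 mm at each fork, on one pivot along y. Angle in rad: 0 closed (roller centres 10 mm to +x of and 12 mm above clip_seat, over the tube's upper side); grows as it is pushed aside to +x (about 0.12 as the tube passes), springs back. Pushing the tube straight down opens it, 5 to 15 N.
- button_top (a point): Centre of the top of the test button (black, 22 mm in diameter) on the white interlock box, about 68 mm above the bench; it moves with the button. The box is fixed, 100 mm (x) by 70 mm (y) by 50 mm high.
- test_button (a joint): Travel of the test button in m: 0 out, 0.006 fully pressed (about 5 N). Springs back. Fully pressed it tips the trip lever over.
- trip_lever (a joint): Trip lever angle in rad. 0: up, leaning 0.25 past upright to +y of the box, where its weight keeps it. It falls to -y, to 1.72 when dropped (almost level). At angle a the ball is 60*sin(0.25-a) mm along y and 60*cos(0.25-a) mm above lever_pivot. From upright it falls to the side it leans to.
- lever_pivot (a point): The lever's pivot, 35 mm above the bench, 30 mm in front of the box's -x side (80 mm to -x of the box's centre); axes are those of the box; the lever turns about x.
- lever_ball (a point): Centre of the black ball, 20 mm in diameter, at the end of the lever, 60 mm from the pivot. It moves with the lever.
- lens_mount: Bystander: a black round lens holder on a post and foot, 82 mm high, foot 45 x 55 mm; origin at the underside.
- cleaner: Bystander: a white bottle, 44 mm in diameter, 100 mm high; origin at the underside.
- meter: Bystander: a hand-held meter lying flat, 130 x 70 x 30 mm; origin at the centre of the underside, x along its length.
Things that resemble listed ones, but are neither listed nor needed, are in the scene too. There is more than one size of the tube; the job needs the smallest.

How it is judged:
By the outcome, as a careful person would: the job done as asked, in the order asked, and still so for the second after the job is handed in, with the robot touching nothing.
It also fails if it takes over 69 s, if anything falls off the work surface, if the arm or the gripper's body presses on something with over 40 N, if the wrist force passes 120 N, or if a joint passes its speed limit or range.

## Working session

There is one attempt and no reset: what is moved stays moved. The work goes in short steps, Python scripts to look and compute and a shell command to move; the robot and the scene stay as the last step left them, time stands still between calls to the robot, and variables do not carry over. Pictures are saved under pics/ and viewed, at most 10 in all, crops included, and the job is handed in when it is done.

```bash
mkdir -p pics; ls
cat > h.py <<'E'
from rig import arm
import numpy as np, cv2, json, pickle
from scipy.spatial.transform import Rotation as Ro
def snap(n,f=None):
    s=arm.snapshot(n)
    if f: cv2.imwrite('pics/'+f+'.png',s['color'][:,:,::-1]); pickle.dump(s,open(f+'.pkl','wb'))
    return s
def load(f): return pickle.load(open(f+'.pkl','rb'))
def ray(s,uv):
    K=np.array([[s['fx'],0,s['cx']],[0,s['fy'],s['cy']],[0,0,1.]])
    p=cv2.undistortPoints(np.array([[uv]],float),K,np.array(s['distortion'],float))[0,0]
    R=np.array(s['R']);t=np.array(s['t'])
    d=R.T@np.array([p[0],p[1],1]);return -R.T@t,d/np.linalg.norm(d)
def onz(s,uv,z):
    o,d=ray(s,uv);return o+d*(z-o[2])/d[2]
def tri(*pairs):
    A=np.zeros((3,3));b=np.zeros(3);rs=[ray(s,uv) for s,uv in pairs]
    for o,d in rs:
        P=np.eye(3)-np.outer(d,d);A+=P;b+=P@o
    X=np.linalg.solve(A,b);return X,[float(np.linalg.norm((np.eye(3)-np.outer(d,d))@(X-o))) for o,d in rs]
def proj(s,X):
    K=np.array([[s['fx'],0,s['cx']],[0,s['fy'],s['cy']],[0,0,1.]])
    return cv2.projectPoints(np.array([X],float),cv2.Rodrigues(np.array(s['R']))[0],np.array(s['t'],float),K,np.array(s['distortion'],float))[0][0,0]
def tool():
    o=arm.get_obs();q=o['eef_rot'];return np.array(o['eef_pos']),Ro.from_quat([q[1],q[2],q[3],q[0]]),o
E
python3 - <<'E'
from h import *
np.set_printoptions(precision=3,suppress=True)
for n in('top','side','wrist'):
    s=snap(n,n+'0');R=np.array(s['R']);print(n,-R.T@np.array(s['t']),R[2])
p,r,o=tool();print(p,r.as_matrix(),o['clock'],o['ft_force'],o['gripper_width'])
E
```

```text
pics
top [ 472.667   66.525 1375.588] [ 0.068 -0.011 -0.998]
side [ 49.243 714.017 768.289] [ 0.483 -0.614 -0.624]
wrist [ 200.325 -494.004  384.088] [-0.302 -0.068 -0.951]
[ 118.066 -511.271  243.206] [[ 0.974  0.225 -0.   ]
 [ 0.225 -0.974  0.001]
 [ 0.    -0.001 -1.   ]] 0.15 [-0.41   0.079  0.069] 91.76594366549776
```

View pics/top0.png

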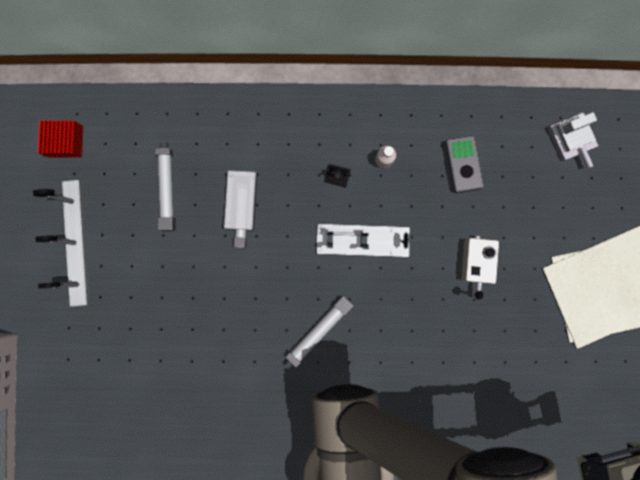

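View pics/side0.png

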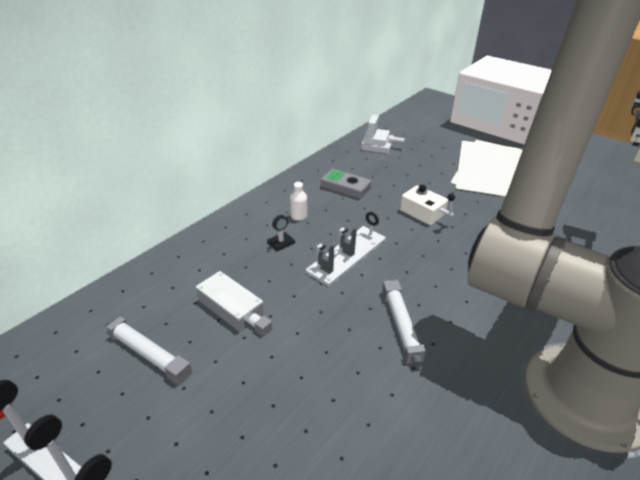

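The top view shows the docked tube with its rear cap at (240,240) and two larger tubes lying free, at (165,190) and (320,330). The clip is at (362,240) with its ring at (404,240), and the three-post rail at (75,240) is a lookalike. The interlock box is at (482,260) with its lever at (478,290), and a similar device stands at (578,135). The job needs the docked tube, the clip with the ring and the white box with the black button, so I'll check these in one close crop.

Run:
```python
from h import *
t=load('top0');s=load('side0')
def crop(S,x,y,w,h):return cv2.resize(S['color'][y:y+h,x:x+w],(266,300),interpolation=cv2.INTER_CUBIC)
a=np.hstack([crop(t,205,165,80,90),crop(t,315,195,100,113),crop(t,450,220,71,80)])
b=np.hstack([crop(s,190,255,90,101),crop(s,300,200,90,101),crop(s,395,165,71,80)])
cv2.imwrite('pics/m0.png',np.vstack([a,b])[:,:,::-1])
for n,uv,z in [('rearcap',(240,240),13),('dock',(240,200),42),('clip',(362,240),12),('ring',(404,240),60),('btn',(488,253),68),('ball',(478,294),93),('tube2',(165,190),13),('tube3',(320,330),13)]: print(n,onz(t,uv,z).round())
```

```text
rearcap [558. 261.  13.]
dock [650. 259.  42.]
clip [560. -30.  12.]
ring [ 558. -124.   60.]
btn [ 528. -317.   68.]
ball [ 435. -286.   93.]
tube2 [677. 444.  13.]
tube3 [346.  69.  13.]
```

View pics/m0.png

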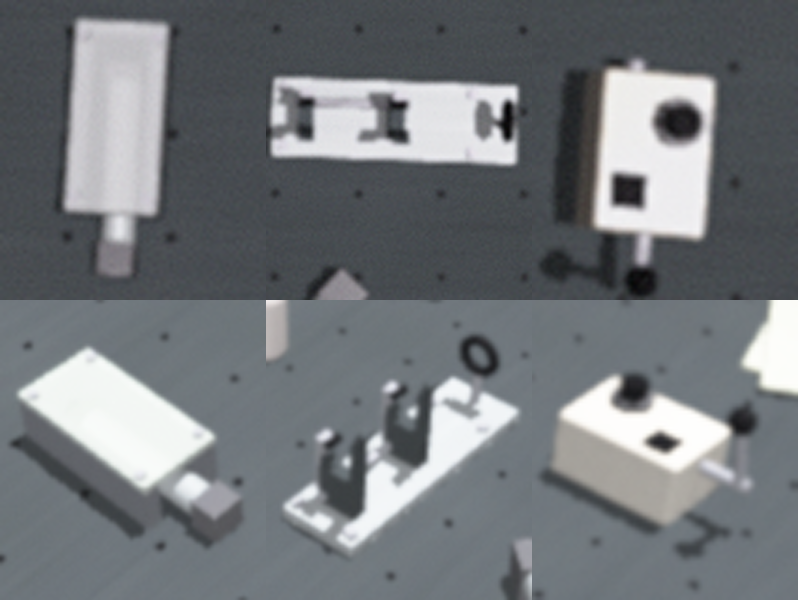

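The crops confirm the choice. The small tube's square grey cap protrudes from the dock mouth at about (240,240). The clip has two dark forks, its jaw bar on the +x (upper) side and its ring at -y. The white box has its round black button at (488,253) and its lever up at (478,293).

```bash
cat >> h.py <<'E'
def go(x,y,z,phi):
    """row (cm, rotvec) taking the measured pose to tool-down at xyz with tool x at yaw phi"""
    p,r,o=tool();c,s=np.cos(phi),np.sin(phi)
    T=Ro.from_matrix([[c,s,0],[s,-c,0],[0,0,-1]])
    d=r.inv().apply(np.array([x,y,z])-p)/10; w=(r.inv()*T).as_rotvec()
    q=[round(float(v),3) for v in [*d,*w]]
    print('t',round(o['clock'],2),'at',p.round(1),'row',q,'dist',round(float(np.linalg.norm(d)*10)),'deg',round(float(np.degrees(np.linalg.norm(w)))),'w',round(o['gripper_width'],1),'F',np.round(o['ft_force'],1))
E
python3 -c "
from h import *
s=load('wrist0');print(s['fx'],s['cx'])
go(520,-60,300,1.571)"
```

```text
413.6348080394603 324.8485160692226
t 0.15 at [ 118.1 -511.3  243.2] row [49.313, -34.939, -5.632, -0.001, -0.001, -1.344] dist 607 deg 77 w 91.8 F [-0.4  0.1  0.1]
```

```bash
r='[49.3,-34.9,-5.6,0,0,-1.344,1]'; python3 -m creep '[[49.3,-34.9,-5.6,0,0,-1.344,1],[49.3,-34.9,-5.6,0,0,-1.344,1],[49.3,-34.9,-5.6,0,0,-1.344,1],[49.3,-34.9,-5.6,0,0,-1.344,1],[49.3,-34.9,-5.6,0,0,-1.344,1],[49.3,-34.9,-5.6,0,0,-1.344,1],[49.3,-34.9,-5.6,0,0,-1.344,1],[49.3,-34.9,-5.6,0,0,-1.344,1],[49.3,-34.9,-5.6,0,0,-1.344,1],[49.3,-34.9,-5.6,0,0,-1.344,1],[49.3,-34.9,-5.6,0,0,-1.344,1],[49.3,-34.9,-5.6,0,0,-1.344,1]]'; python3 -c "
from h import *
go(520,-60,300,1.571)"
```

```text
clock: 1.15
eef_pos: [450.2, -137.9, 290.0]
eef_rot: [0.0, 0.705, 0.709, -0.0]
ft_force: [1.1, -2.1, -0.2]
gripper_width: 92.1
gripper_force: 0.0
t 1.15 at [ 450.2 -137.9  290. ] row [7.753, 7.023, -1.0, -0.0, 0.0, 0.005] dist 105 deg 0 w 92.1 F [ 1.1 -2.1 -0.2]
```

```bash
python3 -c "
from h import *
snap('wrist','w1')"; python3 -m creep '[[11,15,-1,0,0,0,1],[11,15,-1,0,0,0,1],[11,15,-1,0,0,0,1],[11,15,-1,0,0,0,1],[11,15,-1,0,0,0,1],[11,15,-1,0,0,0,1]]'; python3 -c "
from h import *
a=load('w1');b=snap('wrist','w2')
cv2.imwrite('pics/m1.png',np.vstack([cv2.resize(a['color'][90:480],(490,299)),cv2.resize(b['color'][90:480],(490,299))])[:,:,::-1]) if 0 else None
cv2.imwrite('pics/m1.png',np.hstack([cv2.resize(a['color'],(400,300)),cv2.resize(b['color'],(400,300))])[:,:,::-1])
for n,X in [('seat',(560,-15,60)),('ring',(560,-150,60))]:print(n,proj(a,X),proj(b,X))
go(430,261,270,3.1416)"
```

```text
clock: 1.7
eef_pos: [601.7, -27.0, 298.5]
eef_rot: [-0.0, 0.706, 0.708, 0.0]
ft_force: [-0.8, 0.5, -1.5]
gripper_width: 91.9
gripper_force: 0.0
seat [455.96907069  56.13178271] [280.06026149 183.29179784]
ring [442.90554899 211.26311004] [284.09840933 313.38242491]
t 1.75 at [600.1 -28.5 298.6] row [28.997, -16.933, 2.89, -0.001, -0.001, -1.568] dist 337 deg 90 w 91.7 F [-0.4 -0.6  0.5]
```

View pics/m1.png

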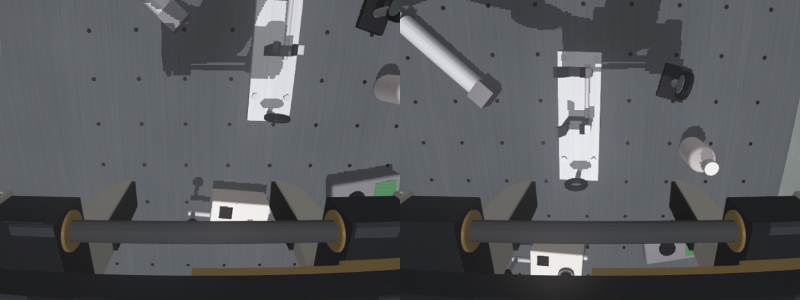

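The two wrist views (each shown at 5/8 scale) show the clip plate: its ring end at (270,118) in the first, and the whole plate at (558-600, 52-182) in the second. The jaw bar is on its right (+x) side. I'll go on to the dock and view it from two places.

```bash
python3 -m creep '[[29,-16.9,2.9,0,0,-1.568,1],[29,-16.9,2.9,0,0,-1.568,1],[29,-16.9,2.9,0,0,-1.568,1],[29,-16.9,2.9,0,0,-1.568,1],[29,-16.9,2.9,0,0,-1.568,1],[29,-16.9,2.9,0,0,-1.568,1],[29,-16.9,2.9,0,0,-1.568,1],[29,-16.9,2.9,0,0,-1.568,1],[29,-16.9,2.9,0,0,-1.568,1],[29,-16.9,2.9,0,0,-1.568,1],[29,-16.9,2.9,0,0,-1.568,1],[29,-16.9,2.9,0,0,-1.568,1]]'; python3 -c "
from h import *
snap('wrist','w3')
go(500,261,230,3.1416)"
```

```text
clock: 2.75
eef_pos: [429.5, 259.1, 270.9]
eef_rot: [-0.0, 0.032, 0.999, -0.0]
ft_force: [0.0, 0.1, -0.0]
gripper_width: 92.0
gripper_force: 0.0
t 2.8 at [429.7 258.9 270.9] row [-7.007, 0.615, 4.086, -0.001, -0.0, -0.058] dist 81 deg 3 w 92.0 F [ 0.4 -0.1  0.2]
```

```bash
python3 -m creep '[[-7,0.6,4.1,0,0,-0.058,1],[-7,0.6,4.1,0,0,-0.058,1],[-7,0.6,4.1,0,0,-0.058,1],[-7,0.6,4.1,0,0,-0.058,1]]'; python3 -c "
from h import *
a=load('w3');b=snap('wrist','w4');c=load('w2')
A=cv2.resize(a['color'],(400,300));B=cv2.resize(b['color'],(400,300))
C=cv2.resize(c['color'][70:310,200:520],(400,300),interpolation=cv2.INTER_CUBIC)
D=cv2.resize(load('w1')['color'][0:240,320:640],(400,300))
cv2.imwrite('pics/m2.png',np.vstack([np.hstack([A,B]),np.hstack([C,D])])[:,:,::-1])
for X in [(545,261,26),(571,261,26)]:print(proj(a,X),proj(b,X))
"
```

```text
clock: 3.13
eef_pos: [500.7, 259.4, 227.4]
eef_rot: [-0.002, 0.009, 1.0, -0.001]
ft_force: [0.1, -0.3, 0.7]
gripper_width: 91.4
gripper_force: 0.0
[335.80415435 305.05481214] [330.02333188 256.87593788]
[337.19166039 327.01990815] [330.44040624 283.86632579]
```

View pics/m2.png

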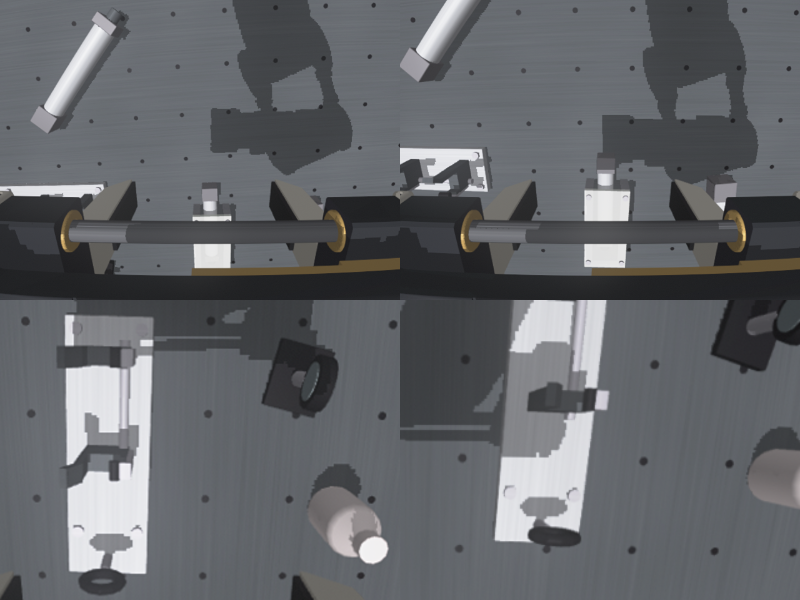

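```bash
cat > fit.py <<'E'
from h import *
def edge(S,p0,p1,half,n=60):
    """fit a line to the strongest grey step across segment p0-p1 (subpixel by centroid); returns pts on edge ends"""
    g=cv2.GaussianBlur(cv2.cvtColor(S['color'],cv2.COLOR_RGB2GRAY).astype(np.float32),(0,0),.8)
    p0=np.array(p0,float);p1=np.array(p1,float);d=(p1-p0)/np.linalg.norm(p1-p0);nrm=np.array([-d[1],d[0]])
    k=np.arange(-half,half+.01,.25);P=[]
    for a in np.linspace(0,1,n):
        q=(p0+a*(p1-p0))+k[:,None]*nrm
        v=cv2.remap(g,q[:,0].astype(np.float32)[None],q[:,1].astype(np.float32)[None],cv2.INTER_LINEAR)[0]
        e=np.abs(np.gradient(v));i=int(e.argmax());w=e[max(0,i-4):i+5];P.append(p0+a*(p1-p0)+nrm*np.average(k[max(0,i-4):i+5],weights=w))
    P=np.array(P,np.float32);vx,vy,x,y=cv2.fitLine(P,cv2.DIST_HUBER,0,.01,.01).ravel()
    r=np.abs((P-[x,y])@[-vy,vx]);c=np.array([x,y]);v=np.array([vx,vy])
    return c+v*((p0-c)@v),c+v*((p1-c)@v),float(np.median(r))
def cross(a,b):
    l=np.cross(np.cross([*a[0],1],[*a[1],1]),np.cross([*b[0],1],[*b[1],1]));return l[:2]/l[2]
E
python3 - <<'E'
from fit import *
np.set_printoptions(precision=2,suppress=True)
s=load('w2')
L=edge(s,(254.3,190),(255.2,280),4);B=edge(s,(260,287.8),(275,287.8),3);B2=edge(s,(300,288.2),(314,288.4),3)
Rr=edge(s,(319,210),(318,280),4);T=edge(s,(258,83),(275,83.4),3)
print('res',L[2],B[2],B2[2],Rr[2],T[2])
bl=cross(L,B);br=cross(Rr,B2);tl=cross(L,T)
for n,c in zip(('bl','br','tl'),(bl,br,tl)): print(n,c,onz(s,c,12))
# height check: ring-end left corner in w1
w=load('w1')
L1=edge(w,(320+ (499-400)*.8,.8*(500-300)),(320+(496.5-400)*.8,.8*(535-300)),4);B1=edge(w,(320+98*.8+3,.8*242),(320+125*.8,.8*243),3)
c1=cross(L1,B1);print(c1,tri((s,bl),(w,c1)))
C=lambda S,x,y,w,h:cv2.resize(S['color'][y:y+h,x:x+w],(400,300),interpolation=cv2.INTER_CUBIC)
a=load('w3');b=load('w4')
cv2.imwrite('pics/m3.png',np.vstack([np.hstack([C(a,300,280,80,60),C(b,290,230,80,60)]),np.hstack([C(s,240,95,100,75),C(s,240,165,100,75)])])[:,:,::-1])
E
```

```text
res 0.22901412844657898 0.2625422477722168 0.08182447403669357 0.1677466630935669 0.15929509699344635
bl [255.03 288.7 ] [ 522.56 -144.75   12.  ]
br [316.59 288.49] [ 592.54 -144.11   12.  ]
tl [249.79  80.86] [527.67  77.81  12.  ]
[394.97 192.37] (array([ 522.59, -142.72,   14.63]), [0.8879207031774582, 0.887920703177406])
```

View pics/m3.png

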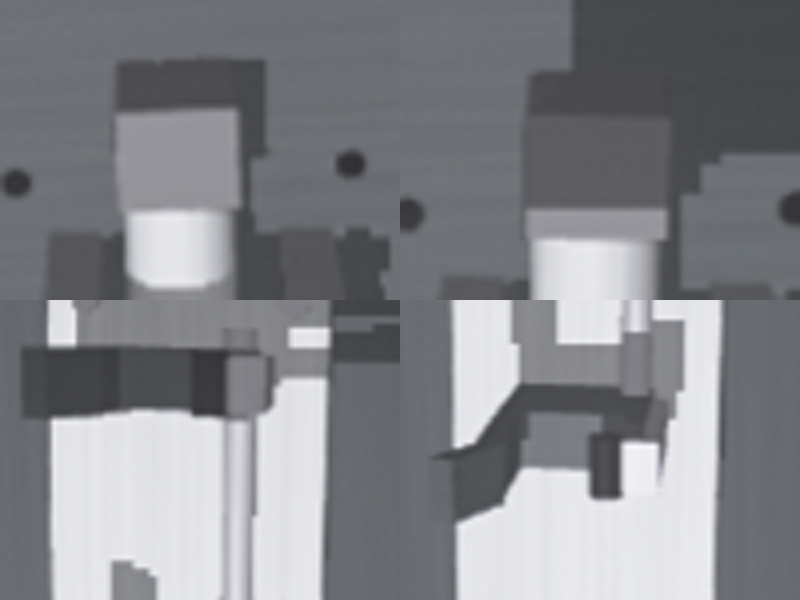

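The cap's top face has its corners at (323,303) to (348,321) in w3 and (315,253) to (344,278) in w4. In the clip crops the forks and the jaw's roller bar, on the +x side, are clear. I'll triangulate the cap corners and refine the clip's yaw.

Run:
```python
from fit import *
np.set_printoptions(precision=2,suppress=True)
a=load('w3');b=load('w4');s=load('w2')
A=[(323.2,302.6),(348,301.6),(324.4,322.4),(348,321.4)];B=[(315,253.4),(344,253.6),(315.4,278),(343.6,278.2)]
for u,v in zip(A,B): print(tri((a,u),(b,v)),onz(a,u,26),onz(b,v,26))
# body edges in w4 for direction: dock side edges
for sg in [((252,118),(251.9,94)),((252,102),(252,91)),((252.2,172),(253.2,198)),((253.6,205),(253.9,228)),((254.5,245),(255,280))]:
    e=edge(s,*sg,3);print('L',e[2],onz(s,e[0],12)[:2],onz(s,e[1],12)[:2])
for sg in [((321.5,120),(320.8,165)),((320.3,175),(319,235)),((319,240),(318,280))]:
    e=edge(s,*sg,3);print('R',e[2],onz(s,e[0],12)[:2],onz(s,e[1],12)[:2])
# dock roof edges in w4
for sg in [((293,310),(291,345)),((363,310),(367,345))]:
    e=edge(b,*sg,6);print('D',e[2],e[0],e[1],onz(b,e[0],42)[:2],onz(b,e[1],42)[:2])
```

```text
(array([541.98, 247.93,  24.69]), [0.1576847029105335, 0.15768470291050127]) [541.32 248.14  26.  ] [541.5  247.82  26.  ]
(array([543.02, 273.67,  23.65]), [0.21772679676189136, 0.21772679676190285]) [541.85 273.82  26.  ] [542.14 273.36  26.  ]
(array([566.41, 247.59,  22.78]), [0.13503002681694398, 0.13503002681691545]) [564.58 247.85  26.  ] [565.02 247.57  26.  ]
(array([567.55, 272.96,  21.57]), [0.11612557921776297, 0.11612557921774261]) [565.02 272.74  26.  ] [565.66 272.91  26.  ]
L 0.1524404138326645 [527.51  42.33] [528.96  65.41]
L 0.02194346860051155 [528.36  57.78] [528.82  68.25]
L 0.09796486794948578 [526.57 -12.08] [525.18 -39.65]
L 0.1175725907087326 [524.49 -47.33] [524.67 -72.78]
L 0.14601732790470123 [524.06 -92.23] [ 522.82 -133.98]
R 0.2129475474357605 [597.84  40.31] [596.34  -4.74]
R 0.14646057784557343 [596.14 -15.12] [594.08 -80.44]
R 0.18243061006069183 [594.03 -86.17] [ 592.97 -133.6 ]
D 0.08905543386936188 [294.59 310.  ] [294.56 345.  ] [588.44 229.  ] [624.06 227.44]
D 0.1918608397245407 [367.73 310.33] [365.29 344.88] [589.9  293.44] [625.05 291.8 ]
```

```bash
python3 -c "
from h import *
go(553.5,260.8,20,3.1416-.04)"
```

```text
t 3.18 at [500.3 259.9 229. ] row [-5.366, 0.203, 20.888, -0.001, -0.002, 0.023] dist 216 deg 1 w 92.0 F [0.  0.4 0.2]
```

```bash
python3 -m creep '[[-5.4,0.2,19,0,0,0.023,0.8],[-5.4,0.2,19,0,0,0.023,0.8],[-5.4,0.2,19,0,0,0.023,0.8],[-5.4,0.2,19,0,0,0.023,0.8],[-5.4,0.2,19,0,0,0.023,0.8],[-5.4,0.2,20.8,0,0,0.023,0.8],[-5.4,0.2,20.8,0,0,0.023,0.8],[-5.4,0.2,20.8,0,0,0.023,0.8]]';python3 -c "
from h import *
go(553.5,260.8,20,3.1416-.04)"
```

```text
clock: 3.85
eef_pos: [554.1, 262.3, 22.9]
eef_rot: [-0.0, 0.018, 1.0, -0.0]
ft_force: [-0.1, 0.1, 0.7]
gripper_width: 73.3
gripper_force: 0.0
t 3.85 at [554.1 262.3  22.9] row [0.058, -0.15, 0.293, -0.0, -0.0, 0.003] dist 3 deg 0 w 73.3 F [-0.1  0.1  0.7]
```

```bash
python3 -m creep '[[0.05,-0.15,0.25,0,0,0,0.5],[0.05,-0.15,0.25,0,0,0,0],[0.05,-0.15,0.25,0,0,0,0],[0.05,-0.15,0.25,0,0,0,0],[0.05,-0.15,0.25,0,0,0,0],[0.05,-0.15,0.25,0,0,0,0],[0.05,-0.15,0.25,0,0,0,0],[0.05,-0.15,0.25,0,0,0,0],[0.05,-0.15,0.25,0,0,0,0]]';python3 -c "
from h import *
p,r,o=tool();d=np.array([-np.cos(.045),np.sin(.045),0])*152
go(*(p+d),3.1416-.04)"
```

```text
clock: 4.6
eef_pos: [554.1, 261.0, 19.4]
eef_rot: [0.0, 0.018, 1.0, 0.0]
ft_force: [-0.2, 0.2, 1.6]
gripper_width: 25.9
gripper_force: 29.9
t 4.6 at [554.1 261.   19.4] row [15.199, 0.14, -0.001, 0.0, 0.0, 0.004] dist 152 deg 0 w 25.9 F [-0.2  0.2  1.6]
```

```bash
python3 -m creep '[[1,0.01,-0.05,0,0,0,0],[3,0.03,-0.05,0,0,0,0],[5,0.05,-0.05,0,0,0,0],[7,0.07,-0.05,0,0,0,0],[9,0.09,-0.05,0,0,0,0],[11,0.11,-0.05,0,0,0,0],[13,0.13,-0.05,0,0,0,0],[15,0.14,-0.05,0,0,0,0],[15.5,0.14,-0.05,0,0,0,0],[15.5,0.14,-0.05,0,0,0,0],[15.5,0.14,0,0,0,0,0],[15.5,0.14,0,0,0,0,0]]';python3 -c "
from h import *
p,r,o=tool();print(o['gripper_force']);go(*p,3.1416-.04)"
```

```text
clock: 5.6
eef_pos: [400.3, 268.1, 19.4]
eef_rot: [0.0, 0.018, 1.0, 0.0]
ft_force: [-0.8, -0.1, 0.5]
gripper_width: 26.0
gripper_force: 29.9
29.946480095386505
t 5.6 at [400.3 268.1  19.4] row [0.0, 0.0, 0.0, 0.0, 0.001, 0.004] dist 0 deg 0 w 26.0 F [-0.8 -0.1  0.5]
```

```bash
python3 -m creep '[[0,0,0,0,0,0,0.7],[0,0,0,0,0,0,0.7],[0,0,0,0,0,0,0.7],[0,0,0,0,0,0,0.7],[0,0,-4,0,0,0,0.7],[0,0,-8,0,0,0,0.7],[0,0,-12,0,0,0,0.7],[0,0,-16,0,0,0,0.7],[0,0,-18,0,0,0,0.7],[0,0,-18,0,0,0,0.7]]';python3 -c "
from h import *
w=snap('wrist','w5');t=snap('top','t5');s=snap('side','s5')
for X in [(470,265,13),(388,268,26),(552,262,20)]:print(proj(w,X),proj(t,X),proj(s,X))
C=lambda S,x,y,w,h:cv2.resize(S['color'][y:y+h,x:x+w],(400,300),interpolation=cv2.INTER_CUBIC)
cv2.imwrite('pics/m4.png',np.vstack([np.hstack([cv2.resize(w['color'],(400,300)),C(w,280,150,120,90)]),np.hstack([C(t,180,180,160,120),C(s,170,250,160,120)])])[:,:,::-1])
p,r,o=tool();go(470,265,20,3.1416-.045)"
```

```text
clock: 6.43
eef_pos: [401.5, 269.0, 204.4]
eef_rot: [0.005, 0.018, 1.0, 0.002]
ft_force: [0.3, 0.3, 0.3]
gripper_width: 64.1
gripper_force: 0.0
[324.18215412 283.59208894] [237.84368787 276.79754764] [294.43858821 347.37866874]
[324.19412858 195.31373203] [235.22235194 311.80950304] [326.89035241 366.42857319]
[324.22856971 366.83901734] [239.2533575  242.17368408] [264.60286046 323.59301701]
t 6.58 at [398.8 267.6 198.7] row [-7.141, 0.0, 17.861, -0.001, -0.001, 0.009] dist 192 deg 1 w 63.8 F [-0.1  0.2 -0.5]
```

View pics/m4.png

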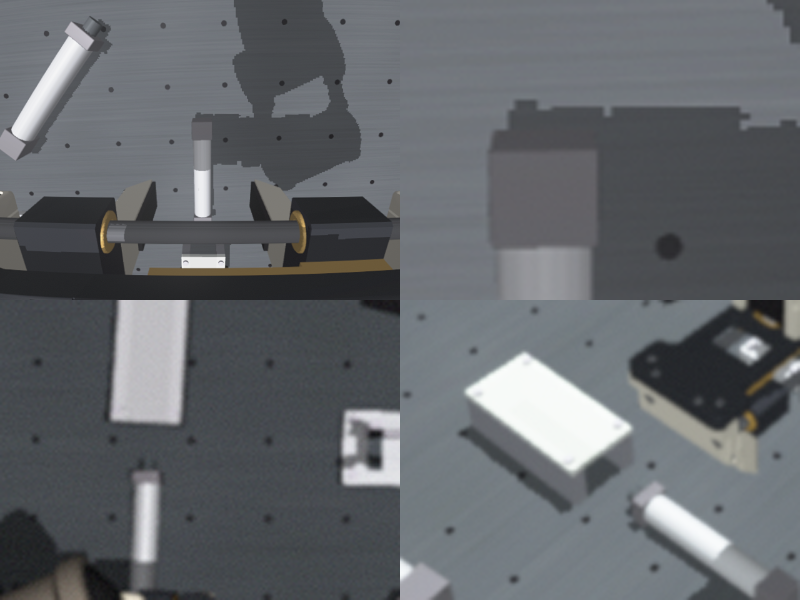

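The wrist crop shows the rear cap's top edge at about (323,195), where it should be. The tube lies clear of the dock, straight and on the bench. Now I'll grasp it by the middle.

```bash
python3 -m creep '[[-7.1,0,8,0,0,0.005,0.7],[-7.1,0,8,0,0,0.005,0.7],[-7.1,0,12,0,0,0.005,0.7],[-7.1,0,15,0,0,0.005,0.7],[-7.1,0,17.8,0,0,0.005,0.7],[-7.1,0,17.8,0,0,0.005,0.7],[-7.1,0,17.9,0,0,0.005,0],[-7.1,0,17.9,0,0,0.005,0],[-7.1,0,17.9,0,0,0.005,0],[-7.1,0,17.9,0,0,0.005,0],[-7.1,0,17.9,0,0,0.005,0],[-7.1,0,17.9,0,0,0.005,0]]';python3 -c "
from h import *
p,r,o=tool();print(o['gripper_force']);go(*p,3.1416-.04)"
```

```text
clock: 7.58
eef_pos: [470.0, 265.3, 20.3]
eef_rot: [-0.0, 0.02, 1.0, -0.0]
ft_force: [1.4, -0.3, -0.3]
gripper_width: 28.9
gripper_force: 0.0
0.0
t 7.58 at [470.  265.3  20.3] row [0.0, 0.0, 0.0, -0.0, -0.0, -0.001] dist 0 deg 0 w 28.9 F [ 1.4 -0.3 -0.3]
```

```bash
python3 -m creep '[[0,0,0,0,0,0,0],[0,0,0,0,0,0,0],[0,0,0,0,0,0,0],[0,0,0,0,0,0,0],[0,0,-2,0,0,0,0],[0,0,-5,0,0,0,0],[0,0,-9,0,0,0,0],[0,0,-13,0,0,0,0],[0,0,-15,0,0,0,0],[0,0,-15,0,0,0,0]]';python3 -c "
from h import *
p,r,o=tool();print(o['gripper_force']);go(562,6,190,1.571-.029)"
```

```text
clock: 8.42
eef_pos: [472.5, 266.3, 175.5]
eef_rot: [0.004, 0.02, 1.0, 0.002]
ft_force: [0.7, 0.1, -1.6]
gripper_width: 23.1
gripper_force: 30.0
29.984862506389618
t 8.42 at [472.5 266.3 175.5] row [-10.016, -25.64, -1.457, 0.01, 0.004, 1.559] dist 276 deg 89 w 23.1 F [ 0.7  0.1 -1.6]
```

```bash
python3 -m creep '[[-2,-4,-1.4,0,0,0.12,0],[-4,-8,-1.4,0,0,0.24,0],[-6,-12,-1.4,0,0,0.36,0],[-8,-16,-1.4,0,0,0.48,0],[-9,-20,-1.4,0,0,0.6,0],[-10,-23,-1.4,0,0,0.72,0],[-10,-25.6,-1.4,0,0,0.84,0],[-10,-25.6,-1.4,0,0,0.96,0],[-10,-25.6,-1.4,0,0,1.08,0],[-10,-25.6,-1.4,0,0,1.2,0],[-10,-25.6,-1.4,0,0,1.32,0],[-10,-25.6,-1.4,0,0,1.44,0]]';python3 -c "
from h import *
p,r,o=tool();print(o['gripper_force']);go(562,6,190,1.571-.029)"
```

```text
clock: 9.42
eef_pos: [558.8, 5.3, 182.5]
eef_rot: [-0.001, 0.677, 0.736, -0.001]
ft_force: [-0.7, 0.5, -1.6]
gripper_width: 23.2
gripper_force: 30.0
29.979247748851776
t 9.42 at [558.8   5.3 182.5] row [0.039, 0.326, -0.751, -0.003, -0.0, 0.112] dist 8 deg 6 w 23.2 F [-0.7  0.5 -1.6]
```

```bash
python3 -m creep '[[0.04,0.32,2,0,0,0.112,0],[0.04,0.32,4,0,0,0.112,0],[0.04,0.32,4,0,0,0.112,0],[0.04,0.32,4,0,0,0.112,0]]';python3 -c "
from h import *
w=snap('wrist','w6');t=snap('top','t6');s=snap('side','s6')
p,r,o=tool();go(562,6,139,1.571-.029)
for X in [(562,6,p[2]-6.5),(557.6,-144,12)]:print(proj(w,X),proj(t,X),proj(s,X))
C=lambda S,x,y,w,h:cv2.resize(S['color'][y:y+h,x:x+w],(400,300),interpolation=cv2.INTER_CUBIC)
cv2.imwrite('pics/m5.png',np.vstack([np.hstack([cv2.resize(w['color'],(400,300)),C(w,180,100,280,210)]),np.hstack([C(t,285,180,160,120),C(s,265,165,160,120)])])[:,:,::-1])"
```

```text
clock: 9.75
eef_pos: [561.4, 6.3, 142.5]
eef_rot: [-0.002, 0.715, 0.7, -0.002]
ft_force: [0.1, 0.2, -1.1]
gripper_width: 23.4
gripper_force: 30.0
t 9.9 at [563.2   6.1 145.1] row [-0.015, -0.121, 0.61, 0.001, 0.0, 0.007] dist 6 deg 0 w 23.3 F [-0.2  0.5 -1.6]
[326.03859744 323.32257249] [349.62830514 235.200001  ] [339.88424934 216.10296084]
[324.8786449  407.52257582] [409.61966171 241.29939998] [375.55679129 230.6401549 ]
```

View pics/m5.png

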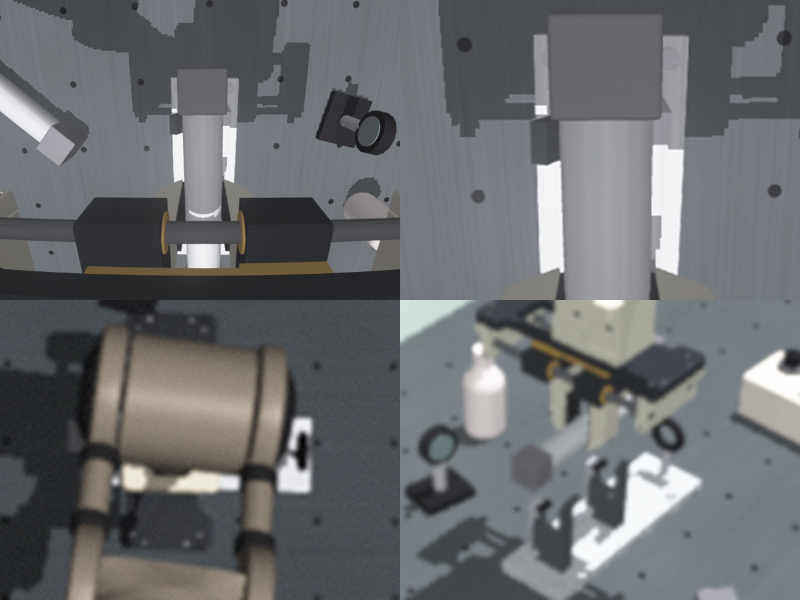

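Run:
```python
from fit import *
np.set_printoptions(precision=2,suppress=True)
w=load('w6')
for n,sg,z in [('plateL',((275.5,210),(275.5,270)),12),('plateR',((378,215),(377,240)),12),('tubeL',((293,190),(296,260)),138),('tubeR',((357,190),(356.5,240)),138),('capL',((283.5,115),(284.5,180)),151),('capR',((363.2,115),(361.5,180)),151),('capTop',((290,110.5),(358,110.5)),151),('capBot',((290,184),(358,184)),151)]:
    e=edge(w,*sg,4);X=[onz(w,q,z) for q in e[:2]];print(n,round(e[2],2),e[0],e[1],X[0],X[1],'x@y=6',X[0][0]+(6-X[0][1])*.029)
```

```text
plateL 0.15 [275.36 210.  ] [276.93 269.96] [527.68  20.83  12.  ] [526.2  -22.96  12.  ] x@y=6 527.248238619053
plateR 0.18 [377.91 214.99] [376.42 239.97] [597.1   15.91  12.  ] [596.37  -1.93  12.  ] x@y=6 596.8098942805344
tubeL 0.17 [291.05 190.07] [293.55 260.09] [550.62  59.63 138.  ] [550.31  32.86 138.  ] x@y=6 549.0686673910157
tubeR 0.1 [356.89 190.  ] [355.49 239.97] [574.13  59.17 138.  ] [573.64  40.39 138.  ] x@y=6 572.586314796822
capL 0.18 [283.22 115.  ] [283.66 180.01] [550.46  85.92 151.  ] [549.59  65.6  151.  ] x@y=6 548.1412607429969
capR 0.14 [363.61 115.  ] [363.27 180.01] [575.32  85.38 151.  ] [575.29  65.06 151.  ] x@y=6 573.0144201314149
capTop 0.14 [290.   109.46] [358.   109.49] [552.63  87.53 151.  ] [573.58  87.06 151.  ] x@y=6 550.2692785711398
capBot 0.2 [290.01 184.38] [357.99 183.36] [551.58  64.13 151.  ] [573.59  64.   151.  ] x@y=6 549.8905407362976
```

Relative to the plate, the tube is within about 1 mm of the seat line and points its nose at the ring. The rear cap is at (324,147) in the wrist image, centred over the plate. I'll descend in steps and watch the force.

```bash
python3 -m creep '[[0,0,2,0,0,0.007,0],[0,0,3.5,0,0,0.007,0],[0,0,4.3,0,0,0.007,0],[0,0,4.8,0,0,0.007,0],[0,0,5.2,0,0,0.007,0],[0,0,5.4,0,0,0.007,0],[0,0,5.4,0,0,0.007,0]]';python3 -c "
from h import *
p,r,o=tool();print(o['gripper_force'],o['wrist_torque']);go(563,6,67,1.571-.029)"
```

```text
clock: 10.48
eef_pos: [563.7, 6.1, 92.5]
eef_rot: [0.001, 0.717, 0.697, 0.001]
ft_force: [-4.5, 0.0, 7.5]
gripper_width: 23.0
gripper_force: 30.0
29.984488785266876 [-0.00655663  0.49507588 -0.00111665]
t 10.48 at [563.7   6.1  92.5] row [-0.011, -0.082, 2.554, 0.003, 0.0, -0.0] dist 26 deg 0 w 23.0 F [-4.5  0.   7.5]
```

```bash
python3 -m creep '[[0,-0.03,0.4,0,0,0,0],[0,-0.03,0.8,0,0,0,0],[0,-0.03,1.2,0,0,0,0],[0,-0.03,1.5,0,0,0,0],[0,-0.03,1.5,0,0,0,0]]';python3 -c "
from h import *
p,r,o=tool();print(o['gripper_force'],o['wrist_torque']);go(563,6,67,1.571-.029)"
```

```text
clock: 10.9
eef_pos: [561.8, 6.2, 76.5]
eef_rot: [-0.0, 0.717, 0.697, -0.0]
ft_force: [-5.8, -0.8, 2.7]
gripper_width: 23.2
gripper_force: 30.0
29.998408555984497 [-0.13338712  0.74385911 -0.03968737]
t 10.9 at [561.8   6.2  76.5] row [-0.017, 0.123, 0.953, -0.001, 0.0, 0.0] dist 10 deg 0 w 23.2 F [-5.8 -0.8  2.7]
```

```bash
python3 -m creep '[[0,0,0.3,0,0,0,0],[0,0,0.6,0,0,0,0],[0,0,0.8,0,0,0,0],[0,0,0.95,0,0,0,0],[0,0,0.95,0,0,0,0]]';python3 -c "
from h import *
p,r,o=tool();print(o['gripper_force'],o['wrist_torque']);go(563,6,67,1.571-.029)"
```

```text
clock: 11.32
eef_pos: [561.9, 6.2, 65.6]
eef_rot: [-0.001, 0.717, 0.697, -0.0]
ft_force: [-3.8, -0.8, -2.7]
gripper_width: 23.3
gripper_force: 30.0
30.003696084022522 [-0.02858393  0.54941339 -0.04766152]
t 11.32 at [561.9   6.2  65.6] row [-0.02, 0.11, -0.137, -0.001, -0.0, -0.0] dist 2 deg 0 w 23.3 F [-3.8 -0.8 -2.7]
```

```bash
python3 -m creep '[[0,0,0.1,0,0,0,0],[0,0,0.2,0,0,0,0],[0,0,0.3,0,0,0,0],[0,0,0.3,0,0,0,0]]';python3 -c "
from h import *
p,r,o=tool();print(o['gripper_force'],o['wrist_torque']);go(563,6,67,1.571-.029)"
```

```text
clock: 11.65
eef_pos: [562.6, 6.2, 63.5]
eef_rot: [0.0, 0.717, 0.697, 0.0]
ft_force: [-5.2, -0.0, 2.9]
gripper_width: 23.3
gripper_force: 30.0
30.000540018081665 [ 0.01824977  0.83349497 -0.06566374]
t 11.65 at [562.6   6.2  63.5] row [-0.017, 0.042, -0.348, 0.0, 0.0, -0.0] dist 4 deg 0 w 23.3 F [-5.2 -0.   2.9]
```

```bash
python3 -m creep '[[0,0,0.1,0,0,0,0],[0,0,0.2,0,0,0,0],[0,0,0.2,0,0,0,0]]';python3 -c "
from h import *
p,r,o=tool();s=snap('side','s7');w=snap('wrist','w7');print(o['gripper_force'],o['wrist_torque']);go(563,6,67,1.571-.029)
print(proj(s,(562,6,60)),proj(w,(562,80,60)))
C=lambda S,x,y,w,h:cv2.resize(S['color'][y:y+h,x:x+w],(400,300),interpolation=cv2.INTER_CUBIC)
cv2.imwrite('pics/m6.png',np.hstack([C(s,290,190,120,90),C(w,180,100,280,210)])[:,:,::-1])"
```

```text
clock: 11.9
eef_pos: [562.6, 6.2, 63.3]
eef_rot: [0.001, 0.717, 0.697, 0.0]
ft_force: [-11.1, -0.2, 17.6]
gripper_width: 23.1
gripper_force: 30.0
30.00353515148163 [-0.0399236   1.76488124 -0.06939982]
t 12.0 at [562.7   6.2  63.3] row [-0.016, 0.035, -0.365, 0.001, 0.0, 0.0] dist 4 deg 0 w 22.9 F [-11.4  -0.2  18. ]
[338.7616133  244.02026242] [316.24495531 130.99379142]
```

View pics/m6.png

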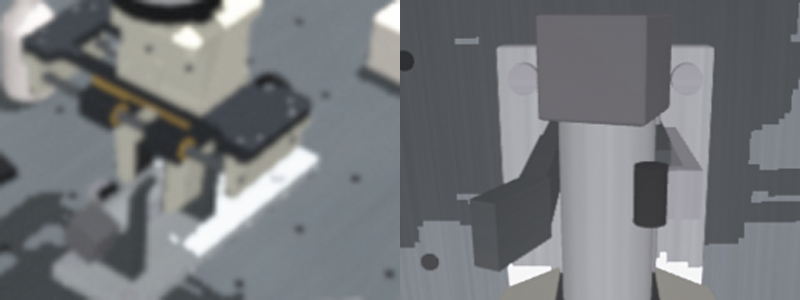

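The side view shows the tube down in the forks. In the wrist crop the jaw's black roller at (650,195) is over the tube's upper side, and the force against the stop is 18 N. The cap looks rolled slightly, its right face visible at (657,70), so I'll quantify that.

Run:
```python
from fit import *
from scipy.optimize import least_squares
w=load('w7')
e=[edge(w,a,b,4) for a,b in [((276,115),(278,178)),((353.5,115),(351.8,180)),((369,115),(368.5,140))]]
print([(x[0].round(1),x[1].round(1),round(x[2],2)) for x in e])
def f(v,y0=87,y1=66):
    x,z,a,yw=v;out=[]
    for (dx,dz),E in zip([(-13,13),(13,13),(13,-13)],e):
        for y,q in ((y0,E[0]),(y1,E[1])):
            if E is e[2] and y==y1: continue
            X=np.array([x+dx*np.cos(a)+dz*np.sin(a)+yw*(y-6),0,z-dx*np.sin(a)+dz*np.cos(a)])
            o,d=ray(w,q);
            # intersect with y plane implied by the corner height
            k=(X[2]-o[2])/d[2];out.append((o+d*k)[0]-X[0])
    return out
r=least_squares(f,[562,60,-.2,.029]);print(r.x,np.round(r.fun,2))
r=least_squares(lambda v:f([v[0],60,v[1],.029]),[562,-.2]);print(r.x,np.round(r.fun,2))
```

```text
[(array([274.8, 115. ]), array([276.2, 178. ]), 0.31), (array([352.5, 115. ]), array([351.2, 180. ]), 0.14), (array([370.9, 115.1]), array([369., 140.]), 0.17)]
[ 5.62474068e+02  5.75172972e+01 -3.21074791e-01  3.47759019e-02] [ 0.05 -0.05 -0.05  0.05  0.  ]
[ 5.62892029e+02 -3.20311875e-01] [ 0.38  0.18 -0.17 -0.18 -0.21]
```

The tube is home, at about x 562.5 and z 58-60, but rolled about 18 degrees by the jaw's friction. I'll turn most of that back about the tube's axis while I still hold it.

```bash
python3 -m creep '[[0,0.01,-0.08,0.04,0,0,0],[0,0.03,-0.08,0.08,0,0,0],[0,0.04,-0.08,0.12,0,0,0],[0,0.05,-0.08,0.16,0,0,0],[0,0.06,-0.08,0.2,0,0,0],[0,0.06,-0.08,0.22,0,0,0],[0,0.06,-0.08,0.22,0,0,0]]';python3 -c "
from h import *
p,r,o=tool();print(o['gripper_force'],o['wrist_torque']);go(562,6,63,1.571-.029)"
```

```text
clock: 12.58
eef_pos: [564.4, 6.1, 63.4]
eef_rot: [-0.078, 0.713, 0.693, -0.076]
ft_force: [-5.0, 0.2, 10.8]
gripper_width: 23.1
gripper_force: 30.0
30.00089854001999 [ 0.02864043  0.86712712 -0.11501171]
t 12.58 at [564.4   6.1  63.4] row [-0.015, -0.23, 0.09, -0.219, 0.0, -0.0] dist 2 deg 13 w 23.1 F [-5.   0.2 10.8]
```

```bash
python3 -m creep '[[0,0,0,0,0,0,0.45],[0,0,0,0,0,0,0.45],[0,0,0,0,0,0,0.45],[0,0,0,0,0,0,0.45],[0,0,-2,0,0,0,0.45],[0,0,-5,0,0,0,0.45],[0,0,-9,0,0,0,0.45],[0,0,-13,-0.1,0,0,0.45],[0,0,-15,-0.21,0,0,0.45],[0,0,-15,-0.21,0,0,0.45]]';python3 -c "
from h import *
w=snap('wrist','w8');snap('side','s8')
p,r,o=tool();go(430,-285,220,0)
X=[(562,88,60),(562,6,60)]
for x in X: print(proj(w,x))
cv2.imwrite('pics/m7.png',w['color'][:,:,::-1])
a=load('top0');b=load('side0')
"
```

```text
clock: 13.42
eef_pos: [597.8, 5.2, 214.5]
eef_rot: [0.002, 0.717, 0.697, 0.002]
ft_force: [1.4, 0.9, 0.3]
gripper_width: 41.3
gripper_force: 0.0
t 13.52 at [595.6   5.2 209.2] row [-29.492, -15.716, -0.933, -0.007, 0.007, 1.542] dist 334 deg 88 w 41.1 F [-0.2 -0.5 -0.9]
[267.75829518 105.22641843]
[275.31409758 220.27468109]
```

View pics/m7.png

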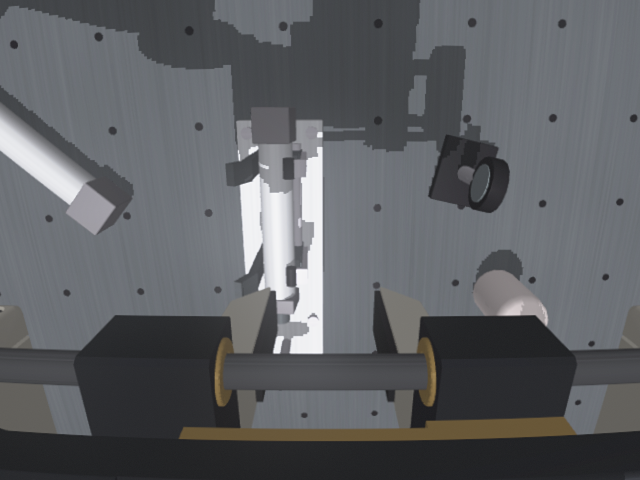

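The tube lies straight in both forks with the dark rollers over it at (290,168) and (295,270). The lens at (470,175) and the bottle at (510,300) are untouched. That was my last picture, so I'll measure the box by code only.

Run:
```python
from fit import *
np.set_printoptions(precision=1,suppress=True)
t=load('top0');s=load('side0')
for n,uv,z in [('TL',(469.5,239.2),50),('TR',(498.9,240.8),50),('BR',(496.7,283.5),50),('BL',(466.8,281.4),50)]:print(n,onz(t,uv,z))
k=266/71
S=lambda X,Y:(395+(X-532)/k,165+(Y-300)/(300/80))
print('btn',tri((t,(489.2,252.3)),(s,S(632,384))))
print('ball',tri((t,(479.1,295.3)),(s,S(743,420))))
go(480,-360,230,1.571)
```

```text
TL [ 561.2 -278.8   50. ]
TR [ 557.9 -348.5   50. ]
BR [ 458.2 -342.1   50. ]
BL [ 462.8 -271.6   50. ]
btn (array([ 531.8, -319.7,   65.2]), [1.9219615527889418, 1.9219615527889846])
ball (array([ 433.8, -287.5,   92.8]), [2.0730834482347373, 2.073083448234813])
t 13.52 at [595.6   5.2 209.2] row [-36.844, -10.51, -1.976, -0.009, 0.0, -0.029] dist 384 deg 2 w 41.1 F [-0.2 -0.5 -0.9]
```

```bash
python3 -m creep '[[-4,-1,-2,0,0,-0.05,0.45],[-8,-2.2,-2,0,0,-0.098,0.45],[-12,-3.4,-2,0,0,-0.098,0.45],[-16,-4.6,-2,0,0,-0.098,0.45],[-20,-5.7,-2,0,0,-0.098,0.2],[-24,-6.9,-2,0,0,-0.098,0.2],[-28,-8,-2,0,0,-0.098,0],[-32,-9.2,-2,0,0,-0.098,0],[-36,-10.4,-2,0,0,-0.098,0],[-36.8,-10.5,-2,0,0,-0.098,0],[-36.8,-10.5,-2,0,0,-0.098,0],[-36.8,-10.5,-2,0,0,-0.098,0]]';python3 - <<'E'
from h import *
w=snap('wrist','w9')
go(480,-400,230,1.571-.068)
for n,X in [('btn',(531.8,-319.7,67)),('ball',(432,-289,93)),('TL',(561,-279,50)),('TR',(558,-348,50)),('BR',(458,-342,50)),('BL',(463,-272,50))]:print(n,proj(w,X).round())
g=cv2.cvtColor(w['color'],cv2.COLOR_RGB2GRAY)
for nm,m in (('white',g>150),('dark',g<45)):
    n,l,st,c=cv2.connectedComponentsWithStats(m.astype(np.uint8));print(nm,[(st[i].tolist(),c[i].round(1).tolist()) for i in range(1,n) if st[i,4]>150])
E
```

```text
clock: 14.52
eef_pos: [479.9, -359.5, 227.0]
eef_rot: [-0.006, 0.683, 0.73, -0.003]
ft_force: [0.1, -0.1, 1.0]
gripper_width: 0.6
gripper_force: 0.0
t 14.57 at [ 480.5 -358.5  227.5] row [-4.135, -0.335, -0.263, -0.012, -0.003, 0.137] dist 42 deg 8 w 0.5 F [-0.4  1.5  0.6]
btn [402. 171.]
ball [261. 120.]
TL [444. 117.]
TR [427. 206.]
BR [301. 190.]
BL [313.  97.]
white [([285, 98, 163, 109, 9750], [374.3, 152.0]), ([583, 119, 57, 58, 1645], [604.2, 154.4]), ([588, 385, 16, 24, 317], [595.4, 395.2]), ([159, 388, 22, 39, 357], [171.0, 401.6]), ([317, 391, 17, 38, 428], [324.3, 413.3]), ([562, 421, 35, 14, 272], [580.5, 428.9])]
dark [([614, 118, 26, 37, 377], [627.8, 137.5]), ([319, 292, 5, 62, 233], [320.8, 324.0]), ([327, 292, 5, 62, 237], [328.9, 324.0]), ([337, 317, 141, 103, 11692], [411.4, 365.8]), ([178, 318, 136, 59, 5098], [254.2, 340.8]), ([240, 378, 32, 49, 360], [254.8, 404.5]), ([0, 429, 640, 51, 26329], [321.7, 458.2])]
```

```bash
python3 -m creep '[[-2,-0.2,-0.2,0,0,0.07,0],[-4.1,-0.3,-0.2,0,0,0.137,0],[-4.1,-0.3,-0.2,0,0,0.137,0],[-4.1,-0.3,-0.2,0,0,0.137,0],[-4.1,-0.3,-0.2,0,0,0.137,0]]';python3 - <<'E'
from h import *
np.set_printoptions(precision=1,suppress=True)
snap('wrist','w10')
for f in('w9','w10'):
    w=load(f);g=cv2.cvtColor(w['color'],cv2.COLOR_RGB2GRAY)
    print(f)
    for n,X in [('btn',(531.8,-319.7,67)),('ball',(432,-289,93))]:
        u,v=proj(w,X).astype(int);x0,y0=u-28,max(0,v-28);roi=g[y0:v+28,x0:u+28]
        print(n,u,v,'levels',np.percentile(roi,[1,10,30,50,80]))
        for th in(40,55,70):
            k,l,st,c=cv2.connectedComponentsWithStats((roi<th).astype(np.uint8))
            print(th,[(st[i].tolist(),(c[i]+[x0,y0]).round(1).tolist()) for i in range(1,k) if st[i,4]>40])
    k,l,st,c=cv2.connectedComponentsWithStats((g>150).astype(np.uint8));i=1+[j for j in range(1,k)].index(max((j for j in range(1,k)),key=lambda j:st[j,4]))
    cn=max(cv2.findContours((l==i).astype(np.uint8),0,2)[0],key=cv2.contourArea);a=cv2.approxPolyDP(cv2.convexHull(cn),6,True)[:,0]
    print('hull',a.tolist(),[onz(w,q,50)[:2].tolist() for q in a] and np.array([onz(w,q,50)[:2] for q in a]))
E
```

```text
clock: 14.98
eef_pos: [480.8, -398.8, 230.6]
eef_rot: [-0.004, 0.73, 0.684, -0.003]
ft_force: [0.2, 0.5, -0.8]
gripper_width: 0.7
gripper_force: 0.0
w9
btn 402 171 levels [ 76.  79. 112. 173. 245.]
40 []
55 []
70 []
ball 260 119 levels [ 44.  46.  73.  78. 112.]
40 []
55 [([18, 12, 30, 31, 721], [264.2, 118.6])]
70 [([17, 12, 32, 32, 787], [264.5, 118.6])]
hull [[285, 143], [319, 98], [447, 120], [427, 206], [307, 188]] [[ 443.8 -306.8]
 [ 467.5 -272.5]
 [ 563.8 -281.3]
 [ 557.7 -347.9]
 [ 462.4 -340.2]]
w10
btn 391 104 levels [ 62.  66. 103. 169. 172.]
40 []
55 []
70 [([12, 22, 29, 30, 597], [388.6, 111.3])]
ball 238 66 levels [ 43.  48.  72.  88. 110.]
40 []
55 [([17, 11, 31, 32, 687], [242.6, 64.4])]
70 [([17, 10, 32, 34, 850], [242.6, 64.5])]
hull [[297, 45], [430, 47], [423, 139], [297, 136]] [[ 467.1 -273.5]
 [ 562.9 -280.7]
 [ 557.5 -346.3]
 [ 461.7 -338.1]]
```

Run:
```python
from h import *
np.set_printoptions(precision=1,suppress=True)
a=load('w9');b=load('w10')
print('ball',tri((a,(264.3,118.6)),(b,(242.6,64.4))))
for f in('w9','w10'):
    w=load(f);g=cv2.cvtColor(w['color'],cv2.COLOR_RGB2GRAY);u,v=proj(w,(531.8,-319.7,67)).astype(int);x0,y0=u-30,v-30;roi=g[y0:v+30,x0:u+30]
    for th in (85,100,115):
        k,l,st,c=cv2.connectedComponentsWithStats((roi<th).astype(np.uint8))
        print(f,th,[(st[i].tolist(),(c[i]+[x0,y0]).round(1).tolist()) for i in range(1,k) if st[i,4]>60])
print(onz(b,(388.6,111.3),67))
go(532,-320,100,1.571-.075)
```

```text
ball (array([ 434.2, -288.2,   92.3]), [0.11736530783143931, 0.11736530783134898])
w9 85 [([13, 22, 30, 29, 558], [399.5, 175.3])]
w9 100 [([13, 21, 30, 31, 727], [399.8, 176.7])]
w9 115 [([6, 14, 39, 38, 1042], [398.2, 173.1])]
w10 85 [([14, 23, 31, 31, 747], [390.2, 112.0])]
w10 100 [([14, 22, 32, 32, 788], [390.2, 111.9])]
w10 115 [([7, 17, 39, 43, 1239], [386.7, 110.8])]
[ 529.4 -323.9   67. ]
t 15.03 at [ 480.8 -398.8  230.9] row [8.192, 4.735, 13.042, -0.011, -0.001, 0.01] dist 161 deg 1 w 0.4 F [-0.1  0.4 -0.2]
```

Run:
```python
from h import *
np.set_printoptions(precision=1,suppress=True)
a=load('w9');b=load('w10')
print(tri((a,(399.7,176)),(b,(390.2,112))),onz(a,(399.7,176),67),onz(b,(390.2,112),67))
go(531,-323,92,1.571-.075)
```

```text
(array([ 532. , -324.7,   57.2]), [0.06995513038577846, 0.06995513038588777]) [ 530.3 -323.2   67. ] [ 530.5 -324.5   67. ]
t 15.03 at [ 480.8 -398.8  230.9] row [7.885, 4.663, 13.843, -0.011, -0.001, 0.01] dist 166 deg 1 w 0.4 F [-0.1  0.4 -0.2]
```

```bash
python3 -m creep '[[4,2.3,4,0,0,0.01,0],[7.9,4.7,7,0,0,0.01,0],[8,4.7,10,0,0,0.01,0],[8,4.7,12,0,0,0.01,0],[8,4.7,13.6,0,0,0.01,0],[8,4.7,13.8,0,0,0.01,0],[8,4.7,13.8,0,0,0.01,0]]';python3 -c "
from h import *
go(531,-322,80,1.571-.075)"
```

```text
clock: 15.62
eef_pos: [531.1, -322.8, 92.1]
eef_rot: [-0.004, 0.734, 0.68, -0.004]
ft_force: [-0.2, 0.4, 0.7]
gripper_width: 0.2
gripper_force: 0.0
t 15.62 at [ 531.1 -322.8   92.1] row [0.075, -0.003, 1.212, -0.012, -0.001, -0.001] dist 12 deg 1 w 0.2 F [-0.2  0.4  0.7]
```

```bash
python3 -m creep '[[0.07,0,0.4,0,0,0,0],[0.07,0,0.7,0,0,0,0],[0.07,0,0.9,0,0,0,0],[0.07,0,1.1,0,0,0,0],[0.07,0,1.2,0,0,0,0],[0.07,0,1.25,0,0,0,0],[0.07,0,1.25,0,0,0,0]]';python3 -c "
from h import *
go(531,-322,80,1.571-.075)"
```

```text
clock: 16.2
eef_pos: [531.7, -323.9, 80.8]
eef_rot: [-0.002, 0.734, 0.679, -0.003]
ft_force: [1.6, -0.8, 3.7]
gripper_width: 0.4
gripper_force: 1.9
t 16.2 at [ 531.7 -323.9   80.8] row [0.187, -0.08, 0.079, -0.008, 0.002, -0.003] dist 2 deg 1 w 0.4 F [ 1.6 -0.8  3.7]
```

```bash
python3 -m creep '[[0.1,0,0.1,0,0,0,0],[0.1,0,0.2,0,0,0,0],[0.1,0,0.25,0,0,0,0],[0.1,0,0.25,0,0,0,0],[0.1,0,0.25,0,0,0,0]]';python3 -c "
from h import *
go(531,-322,80,1.571-.075)"
```

```text
clock: 16.62
eef_pos: [531.7, -323.4, 79.6]
eef_rot: [-0.002, 0.734, 0.679, -0.004]
ft_force: [-1.9, -0.7, 14.7]
gripper_width: 0.2
gripper_force: 6.6
t 16.62 at [ 531.7 -323.4   79.6] row [0.13, -0.077, -0.037, -0.008, 0.003, -0.003] dist 2 deg 1 w 0.2 F [-1.9 -0.7 14.7]
```

```bash
python3 -m creep '[[0,0,-2,0,0,0,0],[0,0,-5,0,0,0,0],[0,0,-9,0,0,0,0],[-3,-3,-13,0,0,0,0.2],[-6,-6,-15,0,0,0,0.35],[-8.5,-9,-15,0,0,0,0.35],[-9,-10,-15,0,0,0,0.35],[-9,-10,-15,0,0,0,0.35],[-9,-10,-15,0,0,0,0.35]]';python3 - <<'E'
from h import *
np.set_printoptions(precision=1,suppress=True)
w=snap('wrist','w11');t=snap('top','t11');s=snap('side','s11')
print('up',proj(w,(434.2,-288.2,92.3)),'down',proj(w,(427.8,-362.8,41)))
for n,S in(('w',w),('t',t),('s',s)):
    g=cv2.cvtColor(S['color'],cv2.COLOR_RGB2GRAY)
    for nm,X in(('down',(427.8,-362.8,41)),('up',(434.2,-288.2,92.3))):
        u,v=proj(S,X).astype(int);h=25 if n=='w' else 9;x0,y0=max(0,u-h),max(0,v-h);roi=g[y0:v+h,x0:u+h]
        if roi.size==0: print(n,nm,'out',u,v);continue
        for th in (35,50,65):
            k,l,st,c=cv2.connectedComponentsWithStats((roi<th).astype(np.uint8));print(n,nm,(u,v),th,[(st[i].tolist(),(c[i]+[x0,y0]).round(1).tolist()) for i in range(1,k) if st[i,4]>8])
go(428,-362.8,60,1.571-.075)
E
```

```text
clock: 17.37
eef_pos: [424.6, -404.7, 228.3]
eef_rot: [-0.004, 0.735, 0.678, -0.003]
ft_force: [0.3, 1.1, -0.0]
gripper_width: 31.3
gripper_force: 0.0
up [327.2  47.2] down [327.  157.6]
w down (np.int64(327), np.int64(157)) 35 []
w down (np.int64(327), np.int64(157)) 50 [([13, 15, 24, 23, 413], [326.9, 157.4])]
w down (np.int64(327), np.int64(157)) 65 [([2, 0, 7, 10, 38], [306.6, 136.1]), ([13, 3, 6, 6, 13], [318.5, 137.2]), ([13, 14, 25, 25, 499], [326.6, 157.9])]
w up (np.int64(327), np.int64(47)) 35 []
w up (np.int64(327), np.int64(47)) 50 []
w up (np.int64(327), np.int64(47)) 65 [([0, 0, 48, 50, 1635], [320.0, 42.7])]
t down (np.int64(504), np.int64(296)) 35 [([6, 7, 7, 7, 38], [504.1, 296.9])]
t down (np.int64(504), np.int64(296)) 50 [([6, 6, 8, 8, 51], [504.0, 296.6])]
t down (np.int64(504), np.int64(296)) 65 [([5, 5, 9, 10, 67], [503.9, 296.7])]
t up (np.int64(478), np.int64(294)) 35 [([3, 12, 5, 5, 14], [473.6, 299.1])]
t up (np.int64(478), np.int64(294)) 50 [([0, 0, 18, 18, 177], [474.6, 295.3]), ([13, 0, 5, 8, 40], [484.0, 288.5])]
t up (np.int64(478), np.int64(294)) 65 [([0, 0, 18, 18, 192], [474.9, 295.2]), ([12, 0, 6, 9, 49], [483.7, 289.0])]
s down (np.int64(464), np.int64(202)) 35 []
s down (np.int64(464), np.int64(202)) 50 [([6, 7, 5, 5, 14], [463.4, 201.7])]
s down (np.int64(464), np.int64(202)) 65 [([5, 7, 6, 6, 22], [463.2, 202.0])]
s up (np.int64(452), np.int64(196)) 35 []
s up (np.int64(452), np.int64(196)) 50 []
s up (np.int64(452), np.int64(196)) 65 []
t 17.52 at [ 426.5 -403.3  227.8] row [4.035, 0.019, 16.787, -0.011, -0.001, -0.002] dist 173 deg 1 w 31.7 F [-0.1 -0.7  0.3]
```

The ball shows at the predicted dropped place in all three views, so the lever has tripped. I'll take the ball between the fingers and carry it up along its arc.

```bash
python3 -m creep '[[4,0,4,0,0,0,0.36],[4,0,8,0,0,0,0.36],[4,0,12,0,0,0,0.36],[4,0,15,0,0,0,0.36],[4,0,17.5,0,0,0,0.36],[4,0,18.6,0,0,0,0.36],[4,0,18.9,0,0,0,0.36],[4,0,18.9,0,0,0,0],[4,0,18.9,0,0,0,0],[4,0,18.9,0,0,0,0],[4,0,18.9,0,0,0,0],[4,0,18.9,0,0,0,0]]';python3 -c "
from h import *
p,r,o=tool();print(o['gripper_force']);go(428,-362.8,39,1.571-.075)
for a in (1.72,1.5,1.3,1.1,.9,.7,.5,.3,.15,.08): print(a,round(6*np.sin(.25-a)-6*np.sin(-1.47),2),round(-(6*np.cos(.25-a)-6*np.cos(1.47)),2))"
```

```text
clock: 18.52
eef_pos: [427.5, -365.1, 41.2]
eef_rot: [-0.002, 0.734, 0.679, -0.004]
ft_force: [-2.9, 0.5, 5.6]
gripper_width: 18.1
gripper_force: 30.0
30.000962018966675
t 18.52 at [ 427.5 -365.1   41.2] row [0.236, 0.034, 0.217, -0.008, 0.002, -0.003] dist 3 deg 1 w 18.1 F [-2.9  0.5  5.6]
1.72 0.0 -0.0
1.5 0.28 -1.29
1.3 0.77 -2.38
1.1 1.46 -3.36
0.9 2.34 -4.17
0.7 3.36 -4.8
0.5 4.49 -5.21
0.3 5.67 -5.39
0.15 6.57 -5.37
0.08 6.98 -5.31
```

```bash
python3 -m creep '[[0.1,0,-0.6,0,0,0,0],[0.28,0,-1.29,0,0,0,0],[0.5,0,-1.8,0,0,0,0],[0.77,0,-2.38,0,0,0,0],[1.1,0,-2.9,0,0,0,0],[1.46,0,-3.36,0,0,0,0],[1.9,0,-3.8,0,0,0,0],[2.34,0,-4.17,0,0,0,0],[2.34,0,-4.17,0,0,0,0]]';python3 -c "
from h import *
p,r,o=tool();print(o['gripper_force'],o['gripper_width'],o['ft_force'],p)
"
```

```text
clock: 19.27
eef_pos: [429.6, -340.3, 82.2]
eef_rot: [-0.003, 0.734, 0.679, -0.004]
ft_force: [-2.6, -3.5, 1.1]
gripper_width: 18.1
gripper_force: 30.0
30.000178813934326 18.07121335751493 [-2.58150632 -3.47776322  1.11914297] [ 429.62567305 -340.29597983   82.22204444]
```

```bash
python3 -m creep '[[0.5,0,-0.33,0,0,0,0],[1.02,0,-0.63,0,0,0,0],[1.6,0,-0.85,0,0,0,0],[2.15,0,-1.04,0,0,0,0],[2.7,0,-1.15,0,0,0,0],[3.33,0,-1.22,0,0,0,0],[3.8,0,-1.22,0,0,0,0],[4.23,0,-1.2,0,0,0,0],[4.6,0,-1.14,0,0,0,0],[4.6,0,-1.14,0,0,0,0],[4.6,0,-1.14,0,0,0,0]]';python3 -c "
from h import *
p,r,o=tool();print(o['gripper_force'],o['gripper_width'],o['ft_force'],p)
"
```

```text
clock: 20.18
eef_pos: [433.6, -294.2, 93.1]
eef_rot: [-0.003, 0.734, 0.679, -0.003]
ft_force: [-0.5, -0.8, 7.1]
gripper_width: 18.1
gripper_force: 30.0
30.000940561294556 18.09005901126709 [-0.51436772 -0.80328562  7.10159565] [ 433.55621939 -294.22137169   93.07347437]
```

```bash
python3 -m creep '[[0,0,0,0,0,0,0.4],[0,0,0,0,0,0,0.4],[0,0,0,0,0,0,0.4],[0,0,0,0,0,0,0.4],[0,0,0,0,0,0,0.4],[0,0,-2,0,0,0,0.4],[0,0,-5,0,0,0,0.4],[0,0,-9,0,0,0,0.4],[-4,0,-12,0,0,0,0.4],[-8,0,-14,0,0,0,0.4],[-10,0,-14,0,0,0,0.4],[-10,0,-14,0,0,0,0.4]]';python3 - <<'E'
from h import *
np.set_printoptions(precision=1,suppress=True)
w=snap('wrist','w12');t=snap('top','t12');s=snap('side','s12');P=[]
for n,S in(('w',w),('t',t),('s',s)):
    g=cv2.cvtColor(S['color'],cv2.COLOR_RGB2GRAY)
    for nm,X in(('up',(434.2,-288.2,92.3)),('down',(427.8,-362.8,41))):
        u,v=proj(S,X).astype(int);h=25 if n=='w' else 9;x0,y0=max(0,u-h),max(0,v-h);roi=g[y0:max(0,v+h),x0:u+h]
        if roi.size==0: print(n,nm,'out',u,v);continue
        for th in (50,62):
            k,l,st,c=cv2.connectedComponentsWithStats((roi<th).astype(np.uint8));print(n,nm,(int(u),int(v)),th,[(st[i].tolist(),(c[i]+[x0,y0]).round(1).tolist()) for i in range(1,k) if st[i,4]>8])
# bystanders & tube: difference between first and last top/side pictures
for f,S in(('top0',t),('side0',s)):
    d=cv2.absdiff(load(f)['color'],S['color']).max(2)>45
    for n,X in [('lens',(690,40,40)),('bottle',(720,-75,50)),('meter',(700,-270,30)),('clip',(562,6,60))]:
        u,v=proj(S,X).astype(int);print(f,n,u,v,int(d[v-15:v+15,u-15:u+15].sum()))
E
```

```text
clock: 21.18
eef_pos: [426.4, -400.3, 234.6]
eef_rot: [-0.0, 0.735, 0.678, -0.004]
ft_force: [0.2, -0.1, -0.8]
gripper_width: 36.8
gripper_force: 0.0
w up (323, 54) 50 [([11, 9, 31, 33, 809], [323.9, 54.3])]
w up (323, 54) 62 [([10, 8, 33, 35, 888], [323.7, 54.1]), ([0, 36, 3, 12, 20], [298.8, 71.2])]
w down (324, 160) 50 []
w down (324, 160) 62 []
t up (478, 294) 50 [([0, 0, 18, 18, 267], [476.7, 294.6])]
t up (478, 294) 62 [([0, 0, 18, 18, 296], [477.3, 294.1])]
t down (504, 296) 50 []
t down (504, 296) 62 []
s up (452, 196) 50 [([5, 7, 6, 6, 27], [450.5, 196.9])]
s up (452, 196) 62 [([5, 7, 6, 7, 33], [450.7, 196.9])]
s down (464, 202) 50 []
s down (464, 202) 62 []
top0 lens 333 183 0
top0 bottle 382 170 0
top0 meter 463 181 0
top0 clip 347 237 101
side0 lens 287 235 0
side0 bottle 308 206 0
side0 meter 359 184 0
side0 clip 338 244 331
```

```bash
python3 -c "
from rig import arm
print(arm.sign_off())"
```

```text
the job is handed in; nothing more can be done
None
```

I handed the job in at about 21 s: the tube is home in the clip with its nose to the ring and the jaw over it, the interlock was tripped and its lever stands up by itself, and the lens, bottle and meter are unmoved; after I turned most of it back, the tube should still be rolled a few degrees about its axis (not re-measured).

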